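Open the vent through the lid window, then start the pump

TASK

Get the pump running with the vent open: reach down through the window in the pink box's lid above the lever that ends in a broad flat paddle, and press that lever fully down without touching the box or its lid. Then press the round metal start button on the loose grey control box all the way in with the fingers for a moment and let go, leaving the control box where it lies. Do not pick anything up, and leave the two ball-ended levers and everything else on the table as they are.

Things in the scene. Friction and masses are not known exactly. Their poses are not given: they have to be found in the camera images.
- valve_box: Pale pink plastic bin with a guard lid, fixed to the table: 200 mm along its x, 300 mm along its y, top of the lid 98 mm above the table; origin at the centre of its underside. The flat lid is 6 mm thick and has three large windows in a row along y, each 80 mm (x) by 70 mm (y), centred at x = -30 mm and y = -90, 0, +90 mm, and behind them (x = +58 mm) a row of six 30 mm holes. Under each large window stands a valve with one lever. The robot must not touch this bin or its lid.
- vent_window (a point): Centre of the large window above the vent valve, level with the lid's top face (98 mm above the table). It may be any of the three windows. The axes are those of the bin: x along the window's 80 mm side, y along its 70 mm side.
- vent_end (a point): Centre of the upper face of the vent valve's broad paddle: a flat black rectangular pad 26 mm long, 36 mm wide and 8 mm thick, at the end of a lever hinged 46 mm to +x of the window's centre (bin axes), 68 mm above the table; the pad's centre is 48 mm from the hinge. The point moves with the lever and always lies within 3 mm of the window's centre in plan; it is about 88 mm above the table with the lever fully up and about 60 mm with it fully down.
- vent_lever (a joint): Angle of the vent lever, rad: 0 fully up (tilted 0.35 rad above level), 0.6 fully down against its stop (0.25 rad below level). It turns stiffly, needing about 4 N on the pad, and stays where it is left.
- feed_a_end (a point): Top of the small black ball (16 mm across) at the end of the lever of one of the two feed valves, under another large window. Leave alone; may stand up or down.
- feed_b_end (a point): The same on the other feed valve. Leave alone.
- control_box: Loose grey control box lying on the table, 115 mm (x) by 78 mm (y) by 40 mm high, 0.5 to 0.85 kg; origin at the centre of its underside. On top, towards its -x end, is the pump's start button in a black housing; towards +x a dark panel with two small lamps.
- start_top (a point): Centre of the top of the start button: a round bare metal button 32 mm across facing up, on the centre line of the control box, 22 mm to -x of its centre, 62 mm above the table when out.
- start (a joint): Travel of the start button, m: 0 out, 0.006 fully in. A spring of about 5 N at full travel pushes it out again.
- actuator_a: Bystander: white cylinder 22 mm thick with black ends, about 140 mm long, lying; origin at the middle of its underside.
- actuator_b: Bystander: the same, another.
- connector: Bystander: grey plastic block 55 x 36 x 30 mm; origin at the centre of its underside.
- screwdriver: Bystander: screwdriver with a black handle, lying; origin at the centre of its underside.
- tape_roll: Bystander: brown roll of tape lying flat, 90 mm across, 22 mm high; origin at the centre of its underside.
- bottle: Bystander: clear drinks bottle, 60 mm across, 120 mm high, standing; origin at the centre of its underside.
- weight: Bystander: brass weight 36 mm across, 48 mm high, standing; origin at the centre of its underside.
Mind the look-alikes: they are no part of the job. Leave any red, turquoise or yellow look-alike of the control_box alone.

How it is judged:
On the way, in this order (a step that is already met when the one before it is completed fails the run):
1. the paddle lever is pressed fully down (value of joint vent_lever above 0.54 rad), for 0.2 s.
2. the start button is pressed all the way in (value of joint start above 0.0048 m and contact force between the fingers and control_box above 0.5 N), for 0.1 s.
At the end, for the whole second after the job is handed in: The paddle lever is within 0.06 rad of its lower stop, the start button is out again, the control box lies flat and at rest within 25 mm of where it was, the ball-ended levers are within 8 mm and every bystander within 25 mm of where they were (value of joint vent_lever above 0.54 rad and value of joint start below 0.0015 m and distance of each of control_box, actuator_a, actuator_b, connector, screwdriver, tape_roll, bottle, weight from where it was at the start of the episode below 0.025 m and angle between control_box's own z axis and vertical below 0.06 rad and linear speed of control_box below 0.02 m/s and distance of each of feed_a_end, feed_b_end from where it was at the start of the episode below 0.008 m); the robot touches nothing.
It fails at once if the robot touches the pink box or its lid (more than 0.5 N) (contact force between any of the fingers, the arm and valve_box above 0.5 N).
It fails at once if the start button is pressed before the paddle lever is down (value of joint start above 0.003 m and value of joint vent_lever below 0.5 rad).
It fails at once if a ball-ended lever is moved by more than 8 mm (distance of any of feed_a_end, feed_b_end from where it was at the start of the episode above 0.008 m).
It fails at once if the control box is lifted by 10 mm, tipped by 0.2 rad or shoved by more than 25 mm (height (world z) of control_box above 0.01 m or angle between control_box's own z axis and vertical above 0.2 rad or distance of control_box from where it was at the start of the episode above 0.025 m).
It fails at once if a bystander is moved or lifted by more than 25 mm (distance of any of actuator_a, actuator_b, connector, screwdriver, tape_roll, bottle, weight from where it was at the start of the episode above 0.025 m).
It also fails if it takes over 42 s, if anything falls off the work surface, if the arm or the gripper's body presses on something with over 40 N, if the wrist force passes 120 N, or if a joint passes its speed limit or range.

ROBOT

A 7-joint arm with a two-finger parallel gripper is mounted at the origin on the work surface. World frame = base frame: x ahead of the robot, y to its left, z up, the work surface at z = 0. Lengths are in m, angles in rad, forces in N, time in s.
With the tool pointing down it reaches from about 0.4 to 0.85 m from the base axis. Payload 10.4 kg.
Tool frame: the origin (TCP) lies between the finger pads; the fingertips stand 14 mm ahead of it and the grasp point (between the pads) lies 5 mm behind it (manip.tip_reach is the distance from the TCP to the fingertips, in m); z points along the fingers, y is the line along which they close (so a half turn about z gives the same grasp; the last joint's range is limited). The gripper opens to 87 mm and grips with 3 to 60 N. Pads are 19 mm wide; open, the fingers measure 117 mm over their backs; the gripper's body (75 mm by 190 mm) begins 51 mm behind the grasp point.
Start: joints at [1.198, 0.332, -0.065, 1.46, 0.022, 1.35, -0.088], TCP at [0.214, -0.587, 0.216] pointing down, gripper open.
Joint ranges: [-2.6, 2.6], [-0.5, 2.12], [-1.47, 1.34], [0.16, 2.42], [-1.27, 4.41], [0.06, 2.06], [-2.6, 2.6]. Speed limits (rad/s): [2.22, 2.22, 2.79, 2.79, 3.14, 3.14, 3.14].

INTERFACE

Orientations are given as [roll, pitch, yaw] about the fixed x, y, z axes, in that order (R = Rz(yaw) Ry(pitch) Rx(roll)).
In Python, from cell import manip gives the robot as it stands. The module is installed in compiled form; this text tells all that it offers.
- The arm moves only by the tool arm_command, never from a script. Its argument "targets" is text: rows parted by semicolons, each of 5 numbers parted by spaces: the finger opening in m, from 0 to 0.087, then the shift along the world's x, y, z in m, then the turn about the world's z in degrees. A call has 1 to 5 rows; each row shifts and turns the commanded pose from where the row before left it; what a row does not reach is not made up. A row lasts 1/8 s, in which the tool goes at most 62.5 mm and 10.7 degrees, less where a joint would pass 70% of its speed; a pose out of reach is approached as far as the arm can. A call with a gripper value outside its range is refused whole. The fingers move at their own pace and stop on an object; the grip force is fixed at half the most. Time passes only in rows, so rows that do not move let the fingers close. It gives the time, the measured TCP pose, the force, the opening and the grip force at its end, in the units of the state.
- manip.get_state(): the state, without advancing time (a new reading comes with each control period).
- manip.snapshot(name): name is "scene" or "top"; returns (picture, depth): 384x512x3 uint8, red, green, blue; 384x512 float32, m along the optical axis (not along the pixel's ray), 0 where there is no reading.
- manip.calibration(name): a dict with "fx", "fy", "cx", "cy" (pixels), "R" (3x3) and "t" (3): a world point X has camera coordinates R X + t. Camera axes: x right, y down, z forward; pixel columns grow to the right and rows downward; lengths in m; the calibration is good to about 2 mm. A picture is of the moment at which its call begins. calibration takes no time and is no camera call.
- manip.close_job(): hands the job in; it is judged then, once.
The state is a dict: "time_s": time; "joints": joint angles; "joint_vel": joint speeds; "effort": joint torques, N m; "tcp_pos": TCP position; "ee_rot": TCP orientation; "contact_force": force on the tool from outside, world axes, zero at the start; "moment": the same for the moment, N m; "finger_gap": opening from 0.0 (shut) to 1.0 (fully open); "grip_force": force on a finger pad.
Only numpy, scipy, OpenCV 4.12 (cv2) and the standard library are available. Lean on these libraries where they do the work, as an engineer would, in place of code of your own. Each camera call takes 0.05 s, during which the arm holds its last target. There are 200 camera calls.

## Working session

There is one attempt and no reset: what is moved stays moved. The work goes in short steps, Python scripts to look and compute and a tool call to move; the robot and the scene stay as the last step left them, time stands still between calls to the robot, and variables do not carry over. Pictures are saved under pics/ and viewed, at most 10 in all, crops included, and the job is handed in when it is done.

Besides the shell and the picture viewer there is one more tool, called after "Emit:" in YAML: its name, and indented under it one key for each argument. arm_command: Moves the arm, as the interface text tells. Its arguments: {"type":"object","properties":{"targets":{"type":"string"}},"required":["targets"]}

```bash
mkdir -p pics; cat > h.py <<'E'
import numpy as np, cv2
from cell import manip
def snap(n):
    p,d=manip.snapshot(n); np.savez(f'{n}.npz',p=p,d=d); return p,d
def load(n):
    z=np.load(f'{n}.npz'); return z['p'],z['d']
def w(n,u,v,d):
    c=manip.calibration(n); z=d
    X=np.array([(u-c['cx'])/c['fx']*z,(v-c['cy'])/c['fy']*z,z]); return np.array(c['R']).T@(X-np.array(c['t']))
def plane(n,u,v,h):
    c=manip.calibration(n); R=np.array(c['R']);o=-R.T@np.array(c['t']); r=R.T@np.array([(u-c['cx'])/c['fx'],(v-c['cy'])/c['fy'],1]); return o+r*(h-o[2])/r[2]
def cloud(n,d):
    c=manip.calibration(n); v,u=np.mgrid[:384,:512]
    X=np.stack([(u-c['cx'])/c['fx']*d,(v-c['cy'])/c['fy']*d,d],-1); return (X-np.array(c['t']))@np.array(c['R'])
E
python3 - <<'E'
from h import *
for n in('scene','top'):
    p,d=snap(n); cv2.imwrite(f'pics/{n}0.png',cv2.resize(p[...,::-1],(768,576))); c=manip.calibration(n); print(n,-np.array(c['R']).T@c['t'],c['fx'],np.round(c['R'],2).tolist())
print(manip.get_state())
E
```

```text
scene [ 1.04147993 -0.28349108  1.10582944] 420.8547614764101 [[0.39, 0.92, 0.01], [0.78, -0.33, -0.54], [-0.49, 0.22, -0.84]]
top [ 3.36943973e-01 -1.04811229e-03  1.16444091e+00] 354.1334892327448 [[0.0, -1.0, 0.02], [-0.99, -0.01, -0.14], [0.14, -0.02, -0.99]]
{'time_s': 0.1, 'joints': array([ 1.19841463,  0.3328427 , -0.06470118,  1.46080482,  0.02161022,
        1.34989663, -0.08846426]), 'joint_vel': array([ 0.00055379, -0.00282578, -0.00030591, -0.00439695, -0.00011737,
       -0.00179161, -0.00159405]), 'effort': array([ 1.12085789e-03, -6.24544716e+01,  2.42362940e-02, -3.90720177e+01,
       -6.14272454e-02,  3.65268218e-02,  5.97213671e-05]), 'tcp_pos': array([ 0.21406419, -0.58684458,  0.21483733]), 'ee_rot': array([-3.14033854e+00,  6.34073752e-05,  3.49838952e-01]), 'contact_force': array([ 0.72030545, -0.03626108,  0.33399954]), 'moment': array([ 0.00256427,  0.00901968, -0.04913903]), 'grip_force': 0.0, 'finger_gap': 0.9961414589948879}
```

View pics/scene0.png

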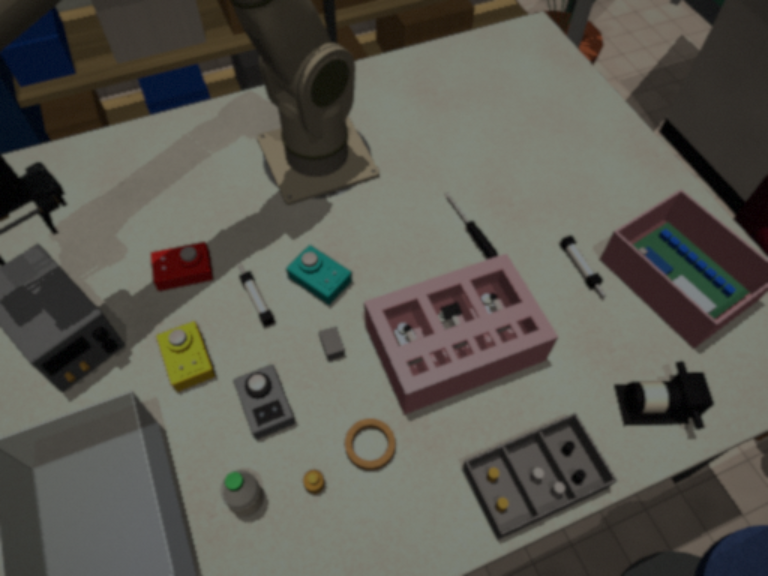

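View pics/top0.png

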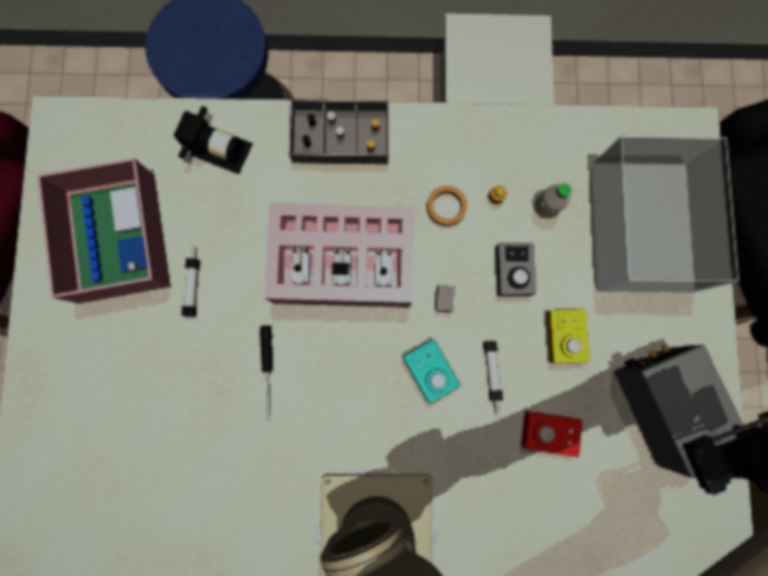

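The scene view shows the pink bin at about (460,330). The top view shows it at (340,255), with levers at (300,266), (341,268) and (383,268). The middle lever seems to have the broad black pad, and the other two have small balls. The control box candidates in the top view are grey (516,270), yellow (570,337), turquoise (431,371) and red (553,433). I choose the grey one, and I'll check both choices in a close crop.

```bash
python3 - <<'E'
from h import *
p,d=load('top'); s,sd=load('scene')
a=cv2.resize(p[130:205,170:370,::-1],(800,300),interpolation=cv2.INTER_CUBIC)
b=cv2.resize(s[165:280,235:375,::-1],(365,300),interpolation=cv2.INTER_CUBIC)
b2=cv2.resize(s[235:295,145:205,::-1],(300,300),interpolation=cv2.INTER_CUBIC)
im=np.zeros((600,800,3),np.uint8); im[:300]=a; im[300:,:365]=b; im[300:,400:700]=b2
cv2.imwrite('pics/crop.png',np.clip(im*1.5,0,255).astype(np.uint8))
for n,q,dd in(('top',p,d),('scene',s,sd)):
    C=cloud(n,dd); Z=C[...,2]
    reg=(C[...,0]>.35)&(C[...,0]<.85)&(C[...,1]<.35)&(C[...,1]>-.5)
    hsv=cv2.cvtColor(q,cv2.COLOR_RGB2HSV)
    pink=reg&(Z>.085)&(Z<.112)&(hsv[...,1]>25)&((hsv[...,0]>165)|(hsv[...,0]<8))
    k,l,st,_=cv2.connectedComponentsWithStats(pink.astype(np.uint8)); i=1+st[1:,4].argmax(); m=l==i
    P=C[m]; r=cv2.minAreaRect(P[:,:2].astype(np.float32)); print(n,'lid',r,P[:,2].mean(),len(P))
    g=reg&(hsv[...,1]<80)&(Z>.03)&(Z<.075)&(C[...,1]<-.2)&(C[...,1]>-.42)&(C[...,0]>.5)&(C[...,0]<.7)
    k,l,st,_=cv2.connectedComponentsWithStats(g.astype(np.uint8)); i=1+st[1:,4].argmax(); P=C[l==i]
    t=P[abs(P[:,2]-.04)<.006]; print('box',cv2.minAreaRect(t[:,:2].astype(np.float32)),t[:,2].mean()); b=P[P[:,2]>.057]; print('btn',b.mean(0),len(b), np.ptp(b,0))
    for nm,zlo in(('inwin',.045),):
        c=np.array(r[0]); 
# scene pad-black points inside bin
    blk=reg&(hsv[...,2]<45)&(Z>.05)&(Z<.1)&(C[...,1]<.3)&(C[...,1]>-.08)&(C[...,0]<.68)
    k,l,st,ce=cv2.connectedComponentsWithStats(blk.astype(np.uint8))
    for i in range(1,k):
        if st[i,4]>4: print('blk',st[i],C[l==i].mean(0).round(3),np.ptp(C[l==i],0).round(3))
E
```

```text
top lid ((0.589017391204834, 0.15990376472473145), (0.12642322480678558, 0.16670314967632294), 89.30774688720703) 0.09655071306352199 644
box ((0.5548864603042603, -0.30405017733573914), (0.11015303432941437, 0.07889176905155182), 0.34899333119392395) 0.039022280992949285
btn [ 0.53046917 -0.30329662  0.06077674] 76 [0.02956819 0.02861481 0.0076664 ]
blk [197 177   3   3   8] [0.543 0.166 0.079] [0.007 0.007 0.006]
blk [222 176  10   6  59] [0.542 0.078 0.08 ] [0.018 0.028 0.009]
blk [254 179   3   3   6] [ 0.539 -0.011  0.072] [0.008 0.006 0.008]
scene lid ((0.573346734046936, 0.07890809327363968), (0.302561491727829, 0.20380006730556488), 89.04216766357422) 0.09626140256226125 4754
box ((0.556183397769928, -0.3014669716358185), (0.11316882073879242, 0.07771843671798706), 1.1583133935928345) 0.03895403525078968
btn [ 0.53309594 -0.30159723  0.06057733] 99 [0.02960234 0.03050577 0.00770691]
blk [327 196   4   4  12] [0.546 0.168 0.078] [0.009 0.012 0.005]
blk [294 202  14  11  91] [0.544 0.079 0.08 ] [0.025 0.035 0.012]
blk [270 217   4   4  11] [ 0.543 -0.011  0.073] [0.009 0.009 0.008]
```

View pics/crop.png

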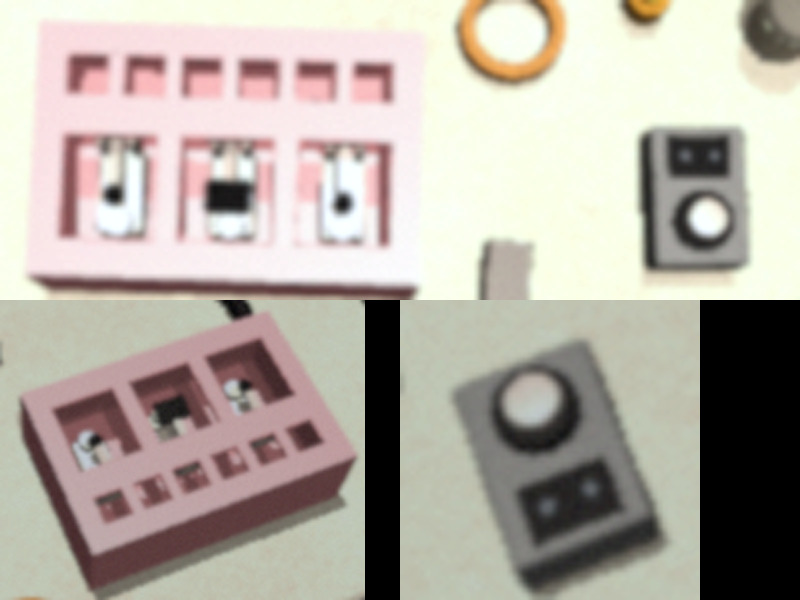

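The middle window holds the broad black pad at (0.543, 0.079), and the lid measures 302×204 mm with its top at 0.096 m, both as given. The grey box is at (0.556, -0.302) with its button at (0.532, -0.302), which fits the 22 mm offset. I'll go above the window with the fingers shut and the yaw turned to about 0.

Emit:
arm_command:
  targets: "0 0.02 0.05 0 -4; 0 0.025 0.05 0 -4; 0 0.025 0.05 0 -4; 0 0.025 0.05 0 -4; 0 0.025 0.05 0 -4"

```text
time_s: 0.72
tcp_pos: [0.3347, -0.3353, 0.2154]
ee_rot: [3.141, 0.0, -0.002]
contact_force: [0.3, -0.3, 0.5]
finger_gap: 0.518
grip_force: 0.0
```

Emit:
arm_command:
  targets: "0 0.025 0.05 0 0; 0 0.025 0.05 0 0; 0 0.025 0.05 0 0; 0 0.025 0.05 0 0; 0 0.025 0.05 0 0"

```text
time_s: 1.35
tcp_pos: [0.4595, -0.0855, 0.2155]
ee_rot: [3.141, 0.0, 0.0]
contact_force: [0.0, -0.3, -0.7]
finger_gap: 0.02
grip_force: 0.0
```

Emit:
arm_command:
  targets: "0 0.03 0.05 0 0; 0 0.03 0.05 0 0; 0 0.03 0.05 0 0; 0 0 0 0 0; 0 0 0 0 0"

```text
time_s: 1.98
tcp_pos: [0.5489, 0.0625, 0.215]
ee_rot: [3.141, 0.001, 0.001]
contact_force: [0.6, -0.9, -0.2]
finger_gap: 0.003
grip_force: 0.0
```

Emit:
arm_command:
  targets: "0 -0.008 0.0165 -0.02 0; 0 0 0 -0.03 0; 0 0 0 -0.03 0; 0 0 0 0 0; 0 0 0 0 0"

```text
time_s: 2.6
tcp_pos: [0.5417, 0.0785, 0.1369]
ee_rot: [3.141, -0.001, -0.001]
contact_force: [0.1, -1.0, 0.2]
finger_gap: 0.007
grip_force: 0.0
```

```bash
python3 - <<'E'
from h import *
s,sd=snap('scene');p,d=snap('top')
im=np.hstack([cv2.resize(s[140:260,235:375,::-1],(420,360)),cv2.resize(p[110:210,170:280,::-1],(380,360))])
cv2.imwrite('pics/c2.png',np.clip(im*1.5,0,255).astype(np.uint8)); print(manip.get_state()['tcp_pos'])
E
```

```text
[0.54202026 0.07903405 0.13711406]
```

View pics/c2.png

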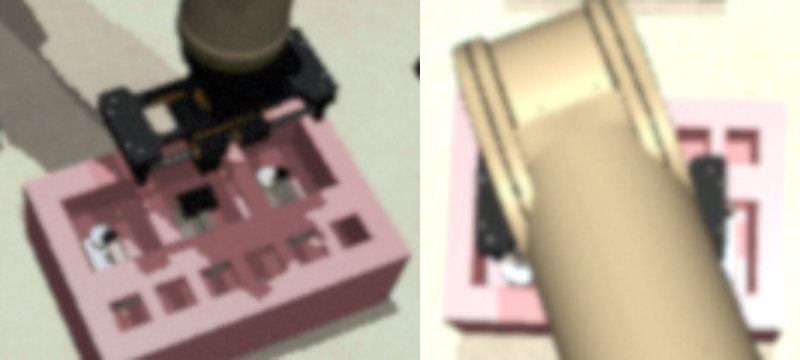

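The scene crop shows the closed fingers (about 205,160) centred above the middle window with the pad at (197,200). The top view is hidden by the arm. I'll press down now.

Emit:
arm_command:
  targets: "0 0 0 -0.015 0; 0 0 0 -0.012 0; 0 0 0 -0.005 0; 0 0 0 -0.005 0; 0 0 0 0 0"

```text
time_s: 3.32
tcp_pos: [0.5411, 0.0794, 0.0983]
ee_rot: [3.142, 0.001, 0.001]
contact_force: [0.9, -0.0, -0.7]
finger_gap: 0.003
grip_force: 0.0
```

Emit:
arm_command:
  targets: "0 0 0 -0.006 0; 0 0 0 -0.006 0; 0 0 0 -0.006 0; 0 0 0 0 0; 0 0 0 0 0"

```text
time_s: 3.95
tcp_pos: [0.5413, 0.0794, 0.0807]
ee_rot: [3.142, -0.0, 0.001]
contact_force: [-0.7, -0.2, 0.1]
finger_gap: 0.002
grip_force: 0.0
```

Emit:
arm_command:
  targets: "0 0 0 -0.003 0; 0 0 0 -0.003 0"

```text
time_s: 4.2
tcp_pos: [0.5412, 0.0794, 0.0746]
ee_rot: [3.141, -0.0, 0.001]
contact_force: [-2.6, 1.3, 3.4]
finger_gap: 0.005
grip_force: 1.6
```

Emit:
arm_command:
  targets: "0 0 0 -0.003 0; 0 0 0 0 0; 0 0 0 0 0"

```text
time_s: 4.58
tcp_pos: [0.5413, 0.0793, 0.0715]
ee_rot: [3.142, -0.0, 0.001]
contact_force: [-1.0, 0.9, -0.2]
finger_gap: 0.008
grip_force: 0.0
```

```bash
python3 - <<'E'
from h import *
s,sd=snap('scene')
im=cv2.resize(s[160:260,235:375,::-1],(784,560),interpolation=cv2.INTER_CUBIC)
cv2.imwrite('pics/c3.png',np.clip(im*2.2,0,255).astype(np.uint8)); print(manip.tip_reach,manip.get_state())
E
```

```text
0.014 {'time_s': 4.625, 'joints': array([ 0.33525834,  0.36877555, -0.66327985,  1.80402588,  0.25787862,
        1.05641526, -1.99367901]), 'joint_vel': array([ 2.68454449e-03, -1.61808446e-04, -6.72396108e-05,  3.64897056e-04,
        4.80222114e-04,  2.29434247e-04, -7.02883603e-05]), 'effort': array([-3.61740519e-02, -5.25212002e+01, -7.90684640e+00, -3.37395144e+01,
        1.11824839e-02, -8.58937204e-02, -3.90333225e-04]), 'tcp_pos': array([0.54128482, 0.07928263, 0.07148742]), 'ee_rot': array([ 3.14153414e+00, -1.00966573e-04,  7.05998148e-04]), 'contact_force': array([-0.14006173,  0.15176392,  0.26611805]), 'moment': array([0.01564595, 0.04932916, 0.02772799]), 'grip_force': 0.0, 'finger_gap': 0.00516473461879993}
```

View pics/c3.png

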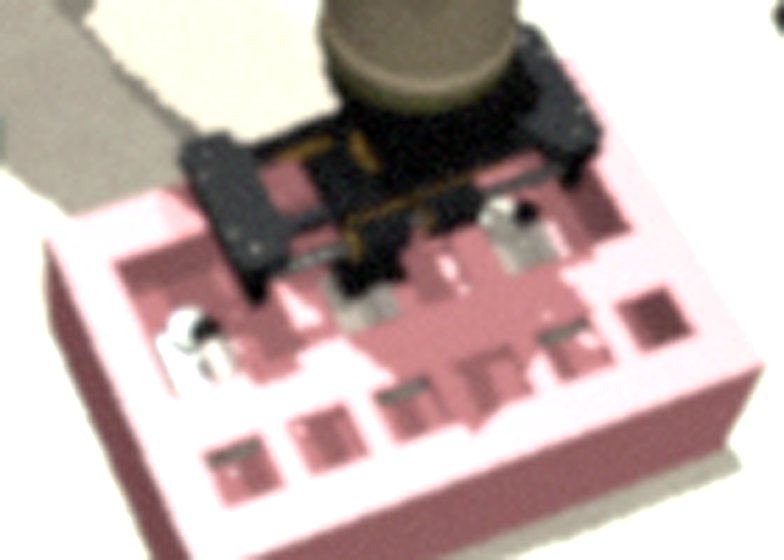

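The fingers are down in the middle window on the pad (365,280), clear of the lid. I'll keep pressing gently until I feel the stop.

Emit:
arm_command:
  targets: "0 0 0 -0.002 0; 0 0 0 0 0; 0 0 0 0 0"

```text
time_s: 5.0
tcp_pos: [0.5412, 0.0793, 0.0695]
ee_rot: [3.142, 0.0, 0.001]
contact_force: [-1.1, -0.3, 1.4]
finger_gap: 0.007
grip_force: 0.4
```

Emit:
arm_command:
  targets: "0 0 0 -0.002 0; 0 0 0 0 0; 0 0 0 0 0"

```text
time_s: 5.38
tcp_pos: [0.5413, 0.0793, 0.0675]
ee_rot: [3.142, -0.0, 0.001]
contact_force: [0.5, -0.2, 0.9]
finger_gap: 0.004
grip_force: 0.0
```

Emit:
arm_command:
  targets: "0 0 0 -0.003 0; 0 0 0 0 0"

```text
time_s: 5.62
tcp_pos: [0.5412, 0.0793, 0.0644]
ee_rot: [3.142, 0.0, 0.001]
contact_force: [0.4, 0.4, 1.6]
finger_gap: 0.002
grip_force: 0.3
```

```bash
cat > pad.py <<'E'
from h import *
q,dd=snap('scene'); C=cloud('scene',dd); Z=C[...,2]
m=(abs(C[...,0]-.543)<.033)&(abs(C[...,1]-.079)<.028)&(Z<.13)
v,u=np.nonzero(m); 
for x in np.arange(.51,.58,.006):
    k=m&(abs(C[...,0]-x)<.003)
    print(round(x,3),[(round(float(C[i,j,1]),3),round(float(Z[i,j]),3),int(q[i,j].max())) for i,j in zip(*np.nonzero(k))][::3])
E
python3 pad.py
```

```text
0.51 []
0.516 []
0.522 [(0.065, 0.031, 69), (0.066, 0.032, 73)]
0.528 [(0.068, 0.034, 65), (0.07, 0.031, 59)]
0.534 [(0.068, 0.069, 21), (0.064, 0.069, 20), (0.067, 0.037, 70), (0.07, 0.031, 66)]
0.54 [(0.07, 0.072, 8), (0.064, 0.071, 10), (0.062, 0.064, 34), (0.065, 0.038, 74), (0.084, 0.031, 64), (0.069, 0.037, 76), (0.107, 0.008, 87)]
0.546 [(0.092, 0.069, 7), (0.069, 0.068, 5), (0.064, 0.072, 13), (0.062, 0.064, 40), (0.069, 0.032, 91), (0.076, 0.037, 82), (0.075, 0.028, 94)]
0.552 [(0.09, 0.125, 11), (0.076, 0.085, 5), (0.085, 0.084, 6), (0.076, 0.082, 5), (0.086, 0.077, 1), (0.098, 0.065, 52), (0.078, 0.072, 7), (0.086, 0.071, 14), (0.069, 0.078, 9), (0.079, 0.072, 37), (0.09, 0.063, 40), (0.065, 0.072, 8), (0.074, 0.068, 26), (0.067, 0.068, 27), (0.061, 0.066, 55), (0.081, 0.037, 70), (0.082, 0.032, 75), (0.071, 0.036, 94), (0.067, 0.034, 95)]
0.558 [(0.091, 0.072, 29), (0.08, 0.072, 64), (0.08, 0.069, 71)]
0.564 [(0.075, 0.07, 67), (0.073, 0.065, 65), (0.08, 0.067, 73)]
0.57 [(0.083, 0.068, 77), (0.079, 0.067, 74)]
0.576 []
```

Emit:
arm_command:
  targets: "0 0 0 0.015 0; 0 0 0 0.03 0; 0 0 0 0.05 0; 0 -0.06 0 0 0; 0 -0.06 0 0.02 0"

```text
time_s: 6.3
tcp_pos: [0.4204, 0.0797, 0.1797]
ee_rot: [-3.141, 0.001, 0.001]
contact_force: [-0.4, -0.9, 1.8]
finger_gap: 0.008
grip_force: 0.0
```

```bash
python3 pad.py; python3 - <<'E'
from h import *
s,_=load('scene')
im=cv2.resize(s[160:260,235:375,::-1],(784,560),interpolation=cv2.INTER_CUBIC)
cv2.imwrite('pics/c4.png',np.clip(im*2.2,0,255).astype(np.uint8))
E
```

```text
0.51 []
0.516 [(0.066, 0.03, 113)]
0.522 [(0.067, 0.033, 88)]
0.528 [(0.095, 0.067, 54), (0.066, 0.07, 61), (0.066, 0.065, 32), (0.064, 0.034, 117), (0.107, 0.005, 102)]
0.534 [(0.087, 0.072, 44), (0.096, 0.067, 35), (0.085, 0.066, 20), (0.092, 0.069, 11), (0.077, 0.069, 14), (0.062, 0.071, 56), (0.072, 0.071, 8), (0.065, 0.065, 27), (0.061, 0.063, 53), (0.071, 0.034, 56), (0.106, 0.006, 118)]
0.54 [(0.084, 0.07, 11), (0.093, 0.07, 11), (0.08, 0.072, 5), (0.088, 0.07, 1), (0.073, 0.073, 7), (0.083, 0.067, 6), (0.068, 0.068, 13), (0.063, 0.069, 18), (0.062, 0.062, 50), (0.08, 0.033, 62), (0.071, 0.033, 75)]
0.546 [(0.093, 0.07, 17), (0.091, 0.066, 9), (0.071, 0.073, 12), (0.08, 0.071, 4), (0.072, 0.068, 13), (0.062, 0.069, 30), (0.073, 0.068, 13), (0.074, 0.038, 78), (0.066, 0.035, 99), (0.075, 0.033, 89), (0.065, 0.033, 110)]
0.552 [(0.088, 0.07, 11), (0.096, 0.069, 46), (0.084, 0.07, 32), (0.092, 0.07, 33), (0.074, 0.071, 24), (0.083, 0.069, 70), (0.065, 0.072, 17), (0.073, 0.069, 43), (0.067, 0.069, 28), (0.061, 0.068, 54), (0.07, 0.035, 94), (0.081, 0.033, 90), (0.07, 0.037, 101), (0.067, 0.034, 115)]
0.558 [(0.092, 0.066, 63), (0.081, 0.071, 110), (0.08, 0.069, 126), (0.076, 0.068, 113)]
0.564 [(0.079, 0.068, 127), (0.074, 0.071, 99), (0.074, 0.065, 91)]
0.57 [(0.082, 0.071, 125), (0.081, 0.068, 129)]
0.576 []
```

View pics/c4.png

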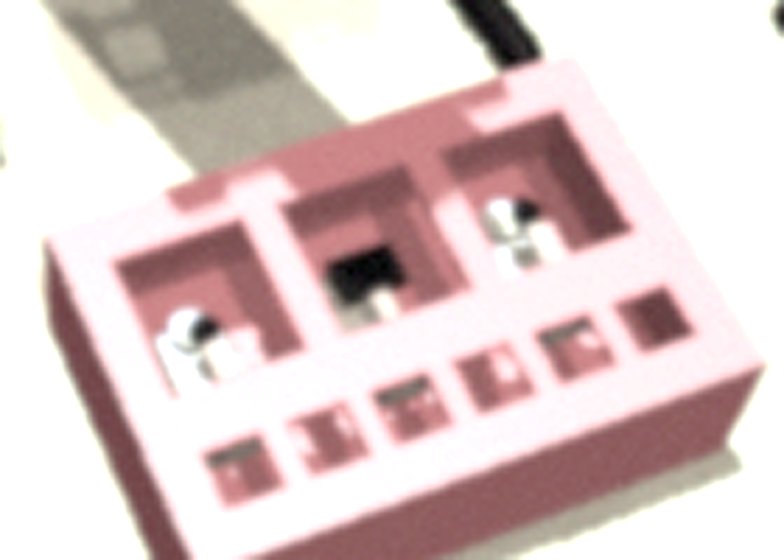

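```bash
python3 - <<'E'
from h import *
snap('top')
for n in('scene','top'):
    q,dd=load(n); C=cloud(n,dd); Z=C[...,2]
    m=(abs(C[...,0]-.543)<.011)&(abs(C[...,1]-.079)<.014)&(Z>.05)&(Z<.1)&(q.max(2)<40)
    P=C[m]
    if len(P)>8:
        A=np.c_[P[:,:2]-[.543,.079],np.ones(len(P))]; print(n,len(P),np.linalg.lstsq(A,P[:,2],rcond=None)[0],P.mean(0))
    t=manip.get_state()['tcp_pos']
    m=(abs(C[...,0]-t[0])<.03)&(abs(C[...,1]-t[1])<.04)&(Z>.1)&(Z<.3)
    P=C[m]; print(n,'tip z',np.sort(P[:,2])[:12].round(3), t, len(P))
    if len(P): i=P[:,2].argsort()[:12]; print(P[i].round(3).tolist())
E
```

```text
scene 61 [0.04200869 0.00712632 0.06976575] [0.54297068 0.07946025 0.0697678 ]
scene tip z [0.185 0.186 0.187 0.188 0.189 0.19  0.19  0.191 0.191 0.191 0.191 0.192] [0.41924821 0.07978627 0.18283574] 430
[[0.43, 0.082, 0.185], [0.415, 0.071, 0.186], [0.427, 0.071, 0.187], [0.432, 0.072, 0.188], [0.431, 0.078, 0.189], [0.432, 0.087, 0.19], [0.414, 0.071, 0.19], [0.422, 0.07, 0.191], [0.43, 0.081, 0.191], [0.432, 0.075, 0.191], [0.432, 0.083, 0.191], [0.427, 0.071, 0.192]]
top tip z [] [0.41924821 0.07978627 0.18283574] 0
```

```bash
python3 - <<'E'
from h import *
q,dd=load('scene'); C=cloud('scene',dd); t=manip.get_state()['tcp_pos']; D=C-t
for y in np.arange(-.11,.115,.01):
    m=(abs(D[...,1]-y)<.005)&(abs(D[...,0])<.07)&(C[...,2]>.12)&(q.max(2)<60)
    P=D[m]
    if len(P): 
        i=P[:,2].argsort()[:5]; print(round(y,2),len(P),(P[i]*1000).round().astype(int).tolist())
im=cv2.resize(q[60:220,210:370,::-1],(600,600),interpolation=cv2.INTER_CUBIC)
cv2.imwrite('pics/c5.png',np.clip(im*2.5,0,255).astype(np.uint8))
E
```

```text
-0.1 20 [[13, -96, 107], [0, -96, 108], [-13, -95, 109], [18, -95, 109], [25, -96, 110]]
-0.09 139 [[-6, -87, 73], [33, -87, 74], [26, -87, 74], [-13, -87, 74], [-27, -87, 74]]
-0.08 104 [[39, -84, 76], [38, -81, 77], [39, -84, 79], [38, -81, 81], [37, -84, 81]]
-0.07 120 [[33, -68, 85], [34, -66, 85], [34, -74, 86], [33, -74, 88], [28, -69, 88]]
-0.06 417 [[33, -63, 87], [28, -64, 90], [-27, -56, 92], [26, -61, 106], [-17, -58, 107]]
-0.05 560 [[-26, -54, 84], [-23, -52, 86], [-25, -48, 87], [-25, -51, 88], [-23, -46, 88]]
-0.04 612 [[-23, -43, 86], [-24, -38, 87], [35, -36, 89], [30, -37, 90], [34, -36, 90]]
-0.03 441 [[38, -31, 77], [38, -26, 79], [11, -33, 79], [36, -33, 79], [33, -35, 81]]
-0.02 428 [[38, -23, 77], [38, -17, 78], [39, -15, 79], [39, -21, 81], [39, -24, 83]]
-0.01 406 [[12, -5, 8], [8, -9, 9], [12, -8, 9], [12, -5, 12], [3, -10, 12]]
-0.0 306 [[10, 2, 2], [12, -2, 6], [11, 1, 8], [13, 4, 8], [12, -2, 11]]
0.01 300 [[13, 7, 7], [14, 6, 14], [13, 6, 17], [12, 9, 23], [12, 6, 24]]
0.02 264 [[38, 20, 78], [40, 16, 81], [40, 21, 83], [40, 18, 84], [38, 22, 84]]
0.03 201 [[37, 26, 78], [41, 27, 81], [37, 32, 82], [39, 27, 83], [41, 29, 84]]
0.04 182 [[24, 38, 101], [27, 43, 101], [27, 40, 103], [26, 40, 106], [27, 42, 107]]
0.05 84 [[25, 47, 102], [25, 49, 105], [27, 51, 106], [25, 52, 107], [26, 45, 108]]
0.06 33 [[26, 57, 106], [25, 60, 108], [29, 58, 108], [29, 64, 110], [26, 65, 110]]
0.07 61 [[28, 73, 89], [35, 72, 90], [32, 73, 90], [32, 71, 91], [35, 69, 91]]
0.08 101 [[26, 79, 72], [4, 79, 74], [6, 80, 75], [38, 84, 76], [38, 81, 77]]
0.09 64 [[39, 85, 85], [37, 86, 85], [37, 85, 90], [38, 89, 97], [37, 92, 99]]
```

View pics/c5.png

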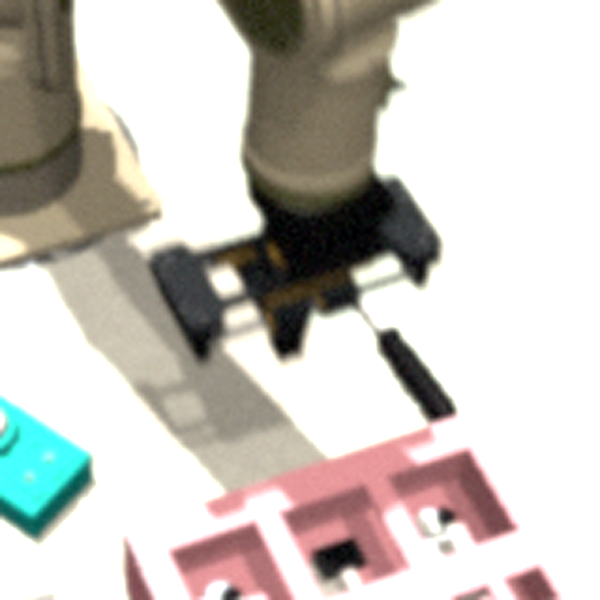

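The fingertips show about 4 mm above the reported TCP, not 14 mm below it, and the body is 70 mm above the tips as given. So the pad was only pressed to 70 mm, about level. I'll go back and press about 10 mm deeper, watching the force.

Emit:
arm_command:
  targets: "0 0.06 0 0 0; 0 0.06 0 -0.03 0; 0 0 0 -0.02 0; 0 0 0 -0.03 0; 0 0 0 0 0"

```text
time_s: 7.02
tcp_pos: [0.5369, 0.0792, 0.1]
ee_rot: [-3.141, 0.004, 0.001]
contact_force: [0.7, -0.7, 1.5]
finger_gap: 0.008
grip_force: 0.0
```

Emit:
arm_command:
  targets: "0 0 0 -0.03 0; 0 0 0 -0.009 0; 0 0 0 -0.003 0; 0 0 0 -0.002 0; 0 0 0 0 0"

```text
time_s: 7.65
tcp_pos: [0.5381, 0.0793, 0.0581]
ee_rot: [3.141, -0.001, 0.001]
contact_force: [-3.9, -1.9, 4.0]
finger_gap: 0.0
grip_force: 2.1
```

Emit:
arm_command:
  targets: "0 0 0 -0.002 0; 0 0 0 0 0"

```text
time_s: 7.9
tcp_pos: [0.5383, 0.0793, 0.0556]
ee_rot: [3.142, -0.001, 0.001]
contact_force: [-1.6, -1.9, 3.2]
finger_gap: 0.007
grip_force: 1.8
```

Emit:
arm_command:
  targets: "0 0 0 -0.002 0; 0 0 0 0 0; 0 0 0 0 0"

```text
time_s: 8.28
tcp_pos: [0.5385, 0.0793, 0.0542]
ee_rot: [3.141, -0.001, 0.001]
contact_force: [-3.2, -2.6, 11.1]
finger_gap: 0.005
grip_force: 5.8
```

Emit:
arm_command:
  targets: "0 0 0 -0.002 0; 0 0 0 0 0; 0 0 0 0 0"

```text
time_s: 8.65
tcp_pos: [0.5387, 0.0793, 0.0535]
ee_rot: [3.141, -0.002, 0.001]
contact_force: [-9.7, -3.9, 26.1]
finger_gap: 0.006
grip_force: 13.8
```

Emit:
arm_command:
  targets: "0 0 0 -0.002 0; 0 0 0 0 0; 0 0 0 0 0"

```text
time_s: 9.02
tcp_pos: [0.5389, 0.0794, 0.0528]
ee_rot: [3.14, -0.002, 0.001]
contact_force: [-16.6, -5.0, 41.7]
finger_gap: 0.005
grip_force: 22.3
```

Hard stop felt at 42 N. I'll lift out and move above the grey box's button.

Emit:
arm_command:
  targets: "0 0 0 0.01 0; 0 0 0 0.03 0; 0 0 0 0.05 0; 0 0 0 0.03 0; 0 0 -0.05 0 0"

```text
time_s: 9.65
tcp_pos: [0.5394, 0.0334, 0.1722]
ee_rot: [-3.14, -0.006, 0.008]
contact_force: [1.0, -0.2, -0.7]
finger_gap: 0.004
grip_force: 0.0
```

Emit:
arm_command:
  targets: "0 0 -0.055 0 0; 0 0 -0.055 0 0; 0 0 -0.055 0 0; 0 0 -0.055 0 0; 0 0 -0.055 0 0"

```text
time_s: 10.28
tcp_pos: [0.5379, -0.2473, 0.1692]
ee_rot: [3.142, -0.001, 0.001]
contact_force: [1.5, -0.3, 0.6]
finger_gap: 0.002
grip_force: 0.0
```

Emit:
arm_command:
  targets: "0 -0.006 -0.05 0 0; 0 0 -0.006 0 0; 0 0 0 -0.04 0; 0 0 0 0 0; 0 0 0 0 0"

```text
time_s: 10.9
tcp_pos: [0.5326, -0.301, 0.1305]
ee_rot: [3.141, -0.001, 0.002]
contact_force: [-0.2, -0.3, 0.8]
finger_gap: 0.006
grip_force: 0.0
```

```bash
python3 - <<'E'
from h import *
print(manip.get_state()['tcp_pos'])
q,dd=snap('scene'); C=cloud('scene',dd); Z=C[...,2]
m=(abs(C[...,0]-.543)<.013)&(abs(C[...,1]-.079)<.014)&(Z>.05)&(Z<.1)&(q.max(2)<40)
P=C[m];A=np.c_[P[:,:2]-[.543,.079],np.ones(len(P))]; print(len(P),np.linalg.lstsq(A,P[:,2],rcond=None)[0])
im=np.hstack([cv2.resize(q[200:300,130:230,::-1],(400,400),interpolation=cv2.INTER_CUBIC),cv2.resize(q[160:260,240:340,::-1],(400,400),interpolation=cv2.INTER_CUBIC)])
cv2.imwrite('pics/c6.png',np.clip(im*2.2,0,255).astype(np.uint8))
E
```

```text
[ 0.53259598 -0.30103307  0.13051026]
54 [0.24789477 0.01977345 0.05890919]
```

View pics/c6.png

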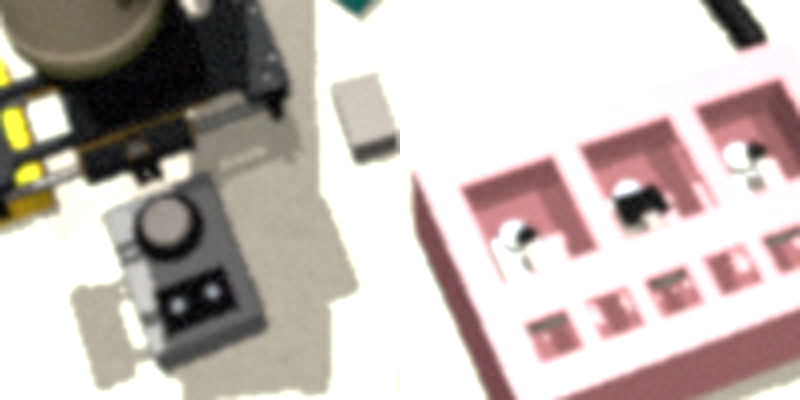

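The lever now slopes 0.248 rad below level with its pad at 59 mm, so it is fully down. The fingers are above the grey box's button (left crop, about (165,220)). I'll press it.

Emit:
arm_command:
  targets: "0 0 0 -0.04 0; 0 0 0 -0.024 0; 0 0 0 -0.006 0; 0 0 0 0 0"

```text
time_s: 11.45
tcp_pos: [0.5325, -0.3018, 0.0606]
ee_rot: [3.141, -0.001, 0.001]
contact_force: [0.5, 0.0, 1.2]
finger_gap: 0.004
grip_force: 0.0
```

Emit:
arm_command:
  targets: "0 0 0 -0.004 0; 0 0 0 -0.003 0; 0 0 0 0 0"

```text
time_s: 11.82
tcp_pos: [0.5325, -0.302, 0.053]
ee_rot: [3.141, -0.001, 0.001]
contact_force: [1.3, -0.0, 2.7]
finger_gap: 0.01
grip_force: 1.4
```

Emit:
arm_command:
  targets: "0 0 0 -0.002 0; 0 0 0 0 0; 0 0 0 0 0"

```text
time_s: 12.2
tcp_pos: [0.5323, -0.3019, 0.0508]
ee_rot: [3.141, -0.001, 0.001]
contact_force: [3.5, -0.9, 5.0]
finger_gap: 0.005
grip_force: 2.0
```

Emit:
arm_command:
  targets: "0 0 0 -0.002 0; 0 0 0 0 0; 0 0 0 0 0"

```text
time_s: 12.58
tcp_pos: [0.5324, -0.3019, 0.0494]
ee_rot: [3.141, -0.001, 0.001]
contact_force: [0.8, -0.3, 11.7]
finger_gap: 0.004
grip_force: 5.8
```

Emit:
arm_command:
  targets: "0 0 0 -0.001 0; 0 0 0 0 0; 0 0 0 0 0"

```text
time_s: 12.95
tcp_pos: [0.5325, -0.3019, 0.0493]
ee_rot: [3.14, -0.001, 0.001]
contact_force: [-3.7, 1.5, 19.0]
finger_gap: 0.004
grip_force: 9.7
```

The button is on its stop at 19 N, well above the 5 N spring. I'll release it, back off and check.

Emit:
arm_command:
  targets: "0 0 0 0.006 0; 0 0 0 0.02 0; 0 0 0 0.05 0; 0 0 0 0.05 0; 0 -0.05 0 0 0"

```text
time_s: 13.58
tcp_pos: [0.4852, -0.3009, 0.1779]
ee_rot: [3.14, -0.007, 0.004]
contact_force: [-0.4, -0.8, -0.5]
finger_gap: 0.005
grip_force: 0.0
```

Emit:
arm_command:
  targets: "0 -0.05 0 0 0; 0 0 0 0 0; 0 0 0 0 0; 0 0 0 0 0"

```text
time_s: 14.08
tcp_pos: [0.4327, -0.3011, 0.1735]
ee_rot: [-3.141, -0.0, 0.002]
contact_force: [0.1, 0.0, 0.7]
finger_gap: 0.008
grip_force: 0.0
```

```bash
python3 - <<'E'
from h import *
q,dd=snap('scene'); C=cloud('scene',dd); Z=C[...,2]
hsv=cv2.cvtColor(q,cv2.COLOR_RGB2HSV)
m=(abs(C[...,0]-.543)<.013)&(abs(C[...,1]-.079)<.014)&(Z>.05)&(Z<.1)&(q.max(2)<40)
P=C[m];A=np.c_[P[:,:2]-[.543,.079],np.ones(len(P))]; print(len(P),np.linalg.lstsq(A,P[:,2],rcond=None)[0])
g=(hsv[...,1]<80)&(Z>.03)&(Z<.075)&(abs(C[...,1]+.31)<.11)&(C[...,0]>.47)&(C[...,0]<.7)
k,l,st,_=cv2.connectedComponentsWithStats(g.astype(np.uint8)); i=1+st[1:,4].argmax(); P=C[l==i]
t=P[abs(P[:,2]-.04)<.006]; print('box',cv2.minAreaRect(t[:,:2].astype(np.float32)),t[:,2].mean()); b=P[P[:,2]>.057]; print('btn',b.mean(0),len(b))
print(manip.get_state()['contact_force'],manip.get_state()['joint_vel'].round(3))
E
```

```text
53 [ 0.27275952 -0.03201767  0.05880386]
box ((0.5545387268066406, -0.3013831377029419), (0.11681520938873291, 0.07770335674285889), 1.169547200202942) 0.03889394717495723
btn [ 0.53325351 -0.30187745  0.0605804 ] 101
[ 0.52065309 -0.35691521 -0.12872954] [-0.001  0.002  0.001  0.     0.002 -0.     0.001]
```

The lever is still down, the button is out again at the same height as before, and the control box has not moved.

```bash
python3 -c "
from cell import manip
print(manip.close_job())"
```

```text
the job is handed in; nothing more can be done
None
```

I pressed the paddle lever down to its stop, then pressed the start button fully in and let it go. The last camera check showed the lever still down, the button out and the control box where it was. I handed the job in at about 14 s; no verdict came back.

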